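# Tip the balls into the feed track

### The arm

A 6-joint arm with a two-finger parallel gripper is mounted at the origin on a cart in front of the work surface, level with it; the furniture and walls round the work are solid. World frame = base frame: x ahead of the robot, y to its left, z up, the work surface at z = 0. Lengths are in m, angles in rad, forces in N, time in s.
With the tool pointing down it reaches from about 0.3 to 0.875 m from the base axis. Payload 6.4 kg.
Tool frame: the origin (TCP) lies midway between the tips of the shut fingers; the grasp point (between the pads) lies 19 mm behind it; z points along the fingers, y is the line along which they close (so a half turn about z gives the same grasp; the last joint's range is limited). The gripper opens to 88 mm and grips with 3 to 60 N. Pads are 18 mm wide; open, the fingers measure 123 mm over their backs; the gripper's body (75 mm by 187 mm) begins 45 mm behind the grasp point.
Start: joints at [1.137, 0.181, 1.607, -0, 1.354, -0.206], TCP at [0.13, 0.56, 0.239] pointing down, gripper open.
Joint ranges: [-2.99, 2.99], [-0.89, 2.07], [0.3, 2.58], [-1.14, 4.28], [0, 2.63], [-3.12, 3.12]. Speed limits (rad/s): [2.57, 2.57, 3.01, 3.14, 3.14, 3.14].

### API

Orientations are given as a rotation vector (axis times angle).
In Python, from plant import env gives the robot as it stands. The module is installed in compiled form; this text tells all that it offers.
- The arm moves only by the tool play_rows, never from a script. Its argument "motion" is text: rows parted by semicolons, each of 7 numbers parted by spaces: the shift along the tool's x, y, z as a fraction of full scale, then the turn, a rotation vector about the tool's x, y, z as a fraction of full scale, then the closure in counts, from 0 (fully open) to 255 (shut). In form: dx dy dz ax ay az grip; .... A call has exactly 10 rows; each row is the pose to reach, as a shift and turn from the pose commanded when the call began, along the tool's axes at that moment, turning the shorter way round; what a row does not reach only later rows make up. Full scale, the value 1, is 0.2 m for a shift and 180 degrees for a turn. A row lasts 1/10 s, in which the tool goes at most 50 mm and 8.59 degrees, less where a joint would pass 70% of its speed; a pose out of reach is approached as far as the arm can. A call with a number of a shift or a turn outside -1 to 1 is refused whole. A call with a gripper value outside its range is refused whole. The fingers move at their own pace and stop on an object; "grip_force" is the grip in N (left out, the last holds). Time passes only in rows, so rows that repeat a pose let the fingers close, or fill a call up. It gives the time, the measured TCP pose, the force, the opening and the grip force at its end, in the units of the state.
- env.state(): the state, without advancing time (a new reading comes with each control period).
- env.grab_frame(name): name is "side" or "top"; returns a dict with "image" (400x640x3 uint8, blue, green, red), "mtx" (3x3 intrinsics, pixels), "view" (4x4, takes a point from world to camera coordinates). Camera axes: x right, y down, z forward; pixel columns grow to the right and rows downward; lengths in m; the calibration is good to about 2 mm. A picture is of the moment at which its call begins. There is no depth.
- env.close_job(): hands the job in; it is judged then, once.
The state is a dict: "t": time; "q": joint angles; "qd": joint speeds; "joint_efforts": joint torques, N m; "tcp_pos": TCP position; "orientation": TCP orientation; "ft_force": force on the tool from outside, world axes, zero at the start; "ft_torque": the same for the moment, N m; "finger_gap": finger opening in m; "finger_force": force on a finger pad.
Only numpy, scipy, OpenCV 4.12 (cv2) and the standard library are available. Lean on these libraries where they do the work, as an engineer would, in place of code of your own. Each camera call takes 0.05 s, during which the arm holds its last target. There are 200 camera calls.

### The job

Two tilting feed trays stand side by side on the bench. By its lifting bar, tip up the tray that holds the three steel balls so that they run along its guide rail into the V-groove track it leads to, one after another, then lay the tray back down on its rest and let go. Do not touch the balls with the fingers, and leave the tray with the nuts down.

Things in the scene. Friction and masses are not known exactly. Their poses are not given: they have to be found in the camera images.
- ball_feeder: Fixed fixture with the balls, 345 x 100 mm; one like it, with 2 hexagon nuts, stands beside it. Origin on the bench straight below the middle of the tray's hinge; own x points from tray to track (about away from the robot), z up. Hinge axis along own y, 45 mm up. V track: own x 1 to 161 mm, centre line at y = +25.5 mm, falls 4 degrees to an end stop; ball centres in it are 37 to 50 mm up.
- ball_tray (a joint): Hinge of the ball tray (grey sheet metal, 150 x 84 mm, 25 mm walls, 27 mm wide mouth at the hinge end beside the straight guide rail): 0 = down on its rest, floor sloping 4 degrees to the rear; grows to 0.9 rad as the rear is lifted. Balls roll above about 0.1 rad; at 0.5 rad all run out within 2 s. It swings freely, takes about 2 N at the bar, and falls back if let go.
- ball_tray_grip (a point): Middle of the round lifting bar above the ball tray's rear wall: 12 mm thick, 60 mm clear between its posts, parallel to the hinge. Tray down: 89 mm above the bench, 157 mm to -x of the feeder's origin; it moves on a circle of 163 mm about the hinge axis and can turn between the fingers. Wall and balls end 27 mm below its underside.
- ball_1: Loose polished steel ball, 20 mm in diameter, 34 g; origin at its centre. At the start it lies in the ball tray against the rear wall.
- ball_2: Second steel ball, same as ball_1.
- ball_3: Third steel ball, same as ball_1.
- nut_tray (a joint): Hinge of the other feeder's tray, which holds two hexagon nuts: 0 = down; it must stay down.

How it is judged:
On the way:
1. the ball tray is tipped up (0.2 rad or more) (value of joint ball_tray above 0.2 rad), for 0.2 s.
At the end, for the whole second after the job is handed in: All three balls lie at rest in the V-groove track of the ball feeder (within 15 mm of its centre line, from 8 mm past the hinge to the end stop), and the ball tray is back down on its rest (under 0.06 rad) (x of ball_1 in the frame of ball_feeder between 0.008 and 0.165 m and y of ball_1 in the frame of ball_feeder between 0.0105 and 0.0405 m and z of ball_1 in the frame of ball_feeder between 0.025 and 0.065 m and linear speed of each of ball_1, ball_2, ball_3 below 0.03 m/s and x of ball_2 in the frame of ball_feeder between 0.008 and 0.165 m and y of ball_2 in the frame of ball_feeder between 0.0105 and 0.0405 m and z of ball_2 in the frame of ball_feeder between 0.025 and 0.065 m and x of ball_3 in the frame of ball_feeder between 0.008 and 0.165 m and y of ball_3 in the frame of ball_feeder between 0.0105 and 0.0405 m and z of ball_3 in the frame of ball_feeder between 0.025 and 0.065 m and value of joint ball_tray below 0.06 rad); the robot touches nothing.
It fails at once if the tray with the nuts is lifted (over 0.1 rad) (value of joint nut_tray above 0.1 rad).
It fails at once if the fingers push or grip a ball (over 1 N) (contact force between the fingers and ball_1 above 1 N).
It fails at once if the fingers push or grip a ball (over 1 N) (contact force between the fingers and ball_2 above 1 N).
It fails at once if the fingers push or grip a ball (over 1 N) (contact force between the fingers and ball_3 above 1 N).
It also fails if it takes over 40 s, if anything falls off the work surface, if the arm or the gripper's body presses on something with over 40 N, if the wrist force passes 120 N, or if a joint passes its speed limit or range.

## Working session

There is one attempt and no reset: what is moved stays moved. The work goes in short steps, Python scripts to look and compute and a tool call to move; the robot and the scene stay as the last step left them, time stands still between calls to the robot, and variables do not carry over. Pictures are saved under pics/ and viewed, at most 10 in all, crops included, and the job is handed in when it is done.

Besides the shell and the picture viewer there is one more tool, called after ">>>" by a JSON object that holds its "fn" and its "kwargs", one argument or row to a line. play_rows: Moves the arm, as the interface text tells. Shift numbers are shares of 0.2 m and turn numbers shares of 180 degrees, none past 1 either way. Its arguments: {"type":"object","properties":{"motion":{"type":"string"},"grip_force":{"type":"number"}},"required":["motion"]}

```bash
mkdir -p pics
python3 - <<'E'
from plant import env
import cv2,numpy as np
for n in("top","side"):
    f=env.grab_frame(n); cv2.imwrite(f"pics/{n}0.png",f["image"]); np.savez(f"{n}0.npz",**f); print(n,f["mtx"].round(1).tolist(),f["view"].round(3).tolist())
s=env.state(); print(s["t"],s["tcp_pos"],s["orientation"],s["finger_gap"])
E
```

```text
top [[510.6, 0.0, 318.3], [0.0, 510.6, 196.5], [0.0, 0.0, 1.0]] [[-0.001, -1.0, 0.008, 0.235], [-0.996, -0.0, -0.094, 0.571], [0.094, -0.008, -0.996, 0.892], [0.0, 0.0, 0.0, 1.0]]
side [[421.4, 0.0, 322.9], [0.0, 421.4, 194.6], [0.0, 0.0, 1.0]] [[0.87, -0.493, -0.008, -0.391], [-0.287, -0.492, -0.822, 0.355], [0.401, 0.718, -0.57, 0.492], [0.0, 0.0, 0.0, 1.0]]
0.1 [0.12964219 0.55971828 0.23793844] [-3.56994512e-01 -3.12077732e+00  2.26758394e-03] 0.08819136312891666
```

View pics/top0.png

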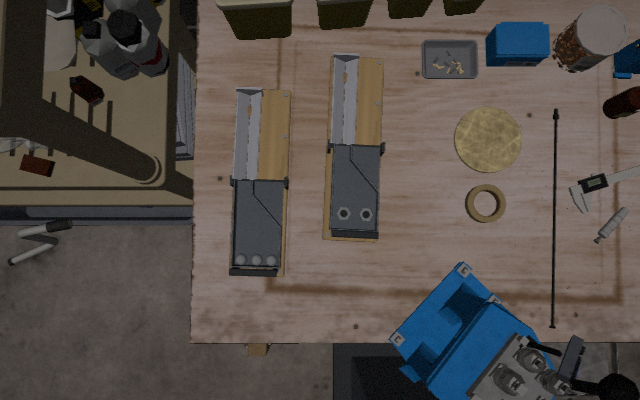

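View pics/side0.png

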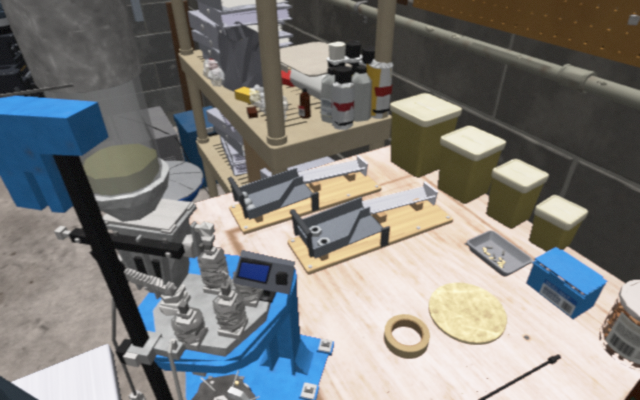

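The top view shows the ball feeder at left: balls at about (241–271, 260), lifting bar near (255, 271), hinge near v=182. The nut feeder is to its right. In the side view the ball feeder is the far one, with its bar near (238, 190). I'll zoom in.

Run:
```python
import cv2,numpy as np
a=cv2.imread("pics/top0.png")[80:285,215:395]; b=cv2.imread("pics/side0.png")[150:250,215:395]
a=cv2.resize(a[90:],None,fx=4.4,fy=4.4,interpolation=2)[:, :792]; cv2.imwrite("pics/a.png",cv2.convertScaleAbs(a,alpha=1.6))
b=cv2.resize(b,None,fx=4.4,fy=4.4,interpolation=2)[:, :792]; cv2.imwrite("pics/b.png",cv2.convertScaleAbs(b,alpha=1.6)); print(a.shape,b.shape)
```

```text
(506, 792, 3) (440, 792, 3)
```

View pics/a.png

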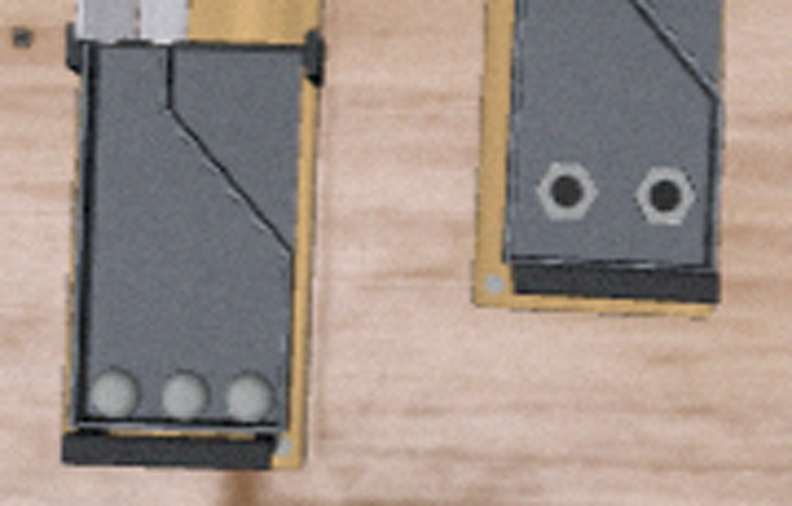

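View pics/b.png

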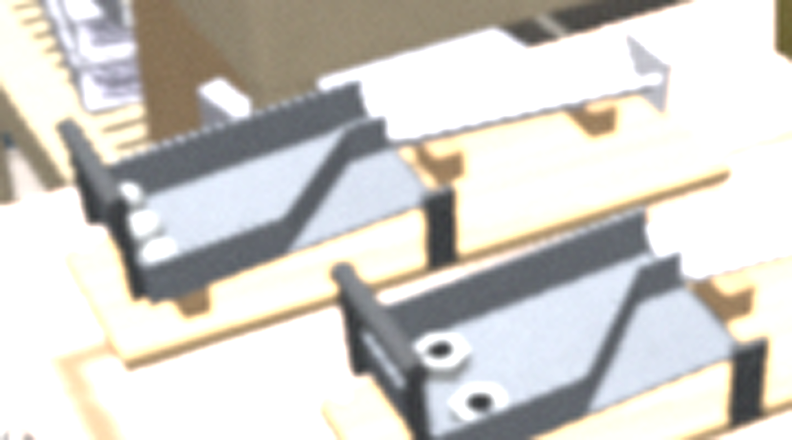

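The top crop shows the ball-tray bar centred at crop (167, 449), so full image (253, 272), with three balls right in front of it. The side crop shows the same bar running from (68, 130) to (112, 205). Next I'll cast rays at these points.

```bash
cat > h.py <<'E'
import numpy as np
def ray(n,p):
    f=np.load(n+"0.npz"); V=f["view"]; R=V[:3,:3]
    d=R.T@np.linalg.inv(f["mtx"])@[p[0],p[1],1]; return -R.T@V[:3,3],d
def plane(n,p,z):
    o,d=ray(n,p); return o+d*(z-o[2])/d[2]
E
python3 - <<'E'
from h import *
A=lambda x,y:(215+x/4.4-.4,170+y/4.4-.4)
B=lambda x,y:(215+x/4.4-.4,150+y/4.4-.4)
P=lambda *a:print(*a)
for nm,p,z in [("barL",A(62,448),.089),("barR",A(272,450),.089),("barmid",A(167,449),.089),("nutbar",A(616,285),.089),("nutbarL",A(513,280),.089),("boardR1",A(320,80),.012),("boardR2",A(301,467),.012),("hingeL",A(73,48),.05),("hingeR",A(315,57),.05),("tracktopR",(291,92),.012)]: P(nm,plane("top",p,z).round(4))
P("side barL",plane("side",B(68,130),.089).round(4),"barR",plane("side",B(112,205),.089).round(4))
# board right edge fit & bar by mask
import cv2
im=cv2.imread("pics/top0.png").astype(int)
g=(im.max(2)<45).astype(np.uint8); g[:262]=0; g[280:]=0; g[:,:222]=0; g[:,290:]=0
n,l,s,c=cv2.connectedComponentsWithStats(g); i=1+s[1:,4].argmax(); P(s[i],c[i],plane("top",c[i],.089)); ys,xs=np.where(l==i)
P(cv2.minAreaRect(np.c_[xs,ys].astype(np.float32)))
E
```

```text
barL [0.4405 0.3833 0.089 ]
barR [0.4397 0.3046 0.089 ]
barmid [0.4401 0.344  0.089 ]
nutbar [0.5014 0.175  0.089 ]
nutbarL [0.5033 0.214  0.089 ]
boardR1 [0.588  0.2914 0.012 ]
boardR2 [0.4288 0.2984 0.012 ]
hingeL [0.5965 0.3879 0.05  ]
hingeR [0.593  0.2915 0.05  ]
tracktopR [0.7674 0.2855 0.012 ]
side barL [0.4408 0.3829 0.089 ] barR [0.4369 0.3122 0.089 ]
[229 267  49  10 335] [252.6       271.8358209] [0.43976308 0.34390592 0.089     ]
((252.98577880859375, 271.5266418457031), (47.982479095458984, 8.240234375), 1.5481575727462769)
```

Both views agree: bar at (0.440, 0.344), feeder yaw about −2°. Now I'll move halfway to a pose above it while turning the fingers to close along x.

>>> {"fn": "play_rows", "kwargs": {
  "motion": "-0.05 -0.02 0 0 0 0.025 60; -0.15 -0.06 0 0 0 0.07 140; -0.25 -0.10 0 0 0 0.115 140; -0.35 -0.14 0 0 0 0.16 140; -0.45 -0.18 0 0 0 0.205 140; -0.55 -0.22 0 0 0 0.25 140; -0.65 -0.26 0 0 0 0.295 140; -0.75 -0.30 0 0 0 0.34 140; -0.83 -0.33 0 0 0 0.385 140; -0.875 -0.35 0 0 0 0.43 140",
  "grip_force": 10
}}

```text
t: 1.1
tcp_pos: [0.2854, 0.4515, 0.2383]
orientation: [2.238, 2.205, -0.001]
ft_force: [0.1, 0.5, -0.0]
finger_gap: 0.04
finger_force: 0.0
```

```bash
cat >> h.py <<'E'
from scipy.spatial.transform import Rotation as Ro
def goal(xyz,yaw=-0.037,tilt=0.0):
    "shift and turn (units of play_rows) from the present pose to a tool-down goal, tool y along own x"
    from plant import env
    s=env.state(); R=Ro.from_rotvec(s["orientation"])
    y=np.array([np.cos(yaw),np.sin(yaw),0]); z=np.array([0,0,-1.]); x=np.cross(y,z)
    G=Ro.from_matrix(np.c_[x,y,z])*Ro.from_rotvec([tilt,0,0])
    print(s["t"],s["tcp_pos"].round(4),s["q"].round(2),s["finger_gap"],s["ft_force"].round(1))
    print("shift",(R.inv().apply(np.array(xyz)-s["tcp_pos"])/.2).round(3),"turn",((R.inv()*G).as_rotvec()/np.pi).round(4))
E
python3 -c "
from h import *
goal([.440,.344,.14])"
```

```text
1.1 [0.2854 0.4515 0.2383] [ 0.78  0.09  1.71 -0.    1.34  0.8 ] 0.040025421700827 [ 0.1  0.5 -0. ]
shift [-0.526  0.781  0.492] turn [-0.0001  0.0002  0.0071]
```

>>> {"fn": "play_rows", "kwargs": {
  "motion": "-0.04 0.06 0.02 0 0 0.007 140; -0.12 0.17 0.08 0 0 0.007 140; -0.20 0.30 0.16 0 0 0.007 140; -0.28 0.42 0.24 0 0 0.007 140; -0.36 0.54 0.32 0 0 0.007 140; -0.43 0.65 0.40 0 0 0.007 140; -0.49 0.73 0.45 0 0 0.007 140; -0.526 0.78 0.48 0 0 0.007 140; -0.526 0.78 0.492 0 0 0.007 140; -0.526 0.78 0.492 0 0 0.007 140"
}}

```text
t: 2.1
tcp_pos: [0.4392, 0.3461, 0.14]
orientation: [-2.253, -2.188, 0.001]
ft_force: [0.1, 0.2, -0.0]
finger_gap: 0.0397
finger_force: 0.0
```

Run:
```python
from h import *
from plant import env
import cv2
goal([.440,.344,.072])
a=env.grab_frame("top")["image"][150:300,200:340]; b=env.grab_frame("side")["image"][100:250,180:320]
cv2.imwrite("pics/c.png",cv2.convertScaleAbs(cv2.resize(np.hstack([a,b]),None,fx=2.8,fy=2.8,interpolation=2),alpha=1.4))
```

```text
2.1 [0.4392 0.3461 0.14  ] [0.45 0.26 1.73 0.   1.16 0.48] 0.03966141319471167 [ 0.1  0.2 -0. ]
shift [-0.01   0.005  0.34 ] turn [-0.0003  0.      0.0025]
```

View pics/c.png

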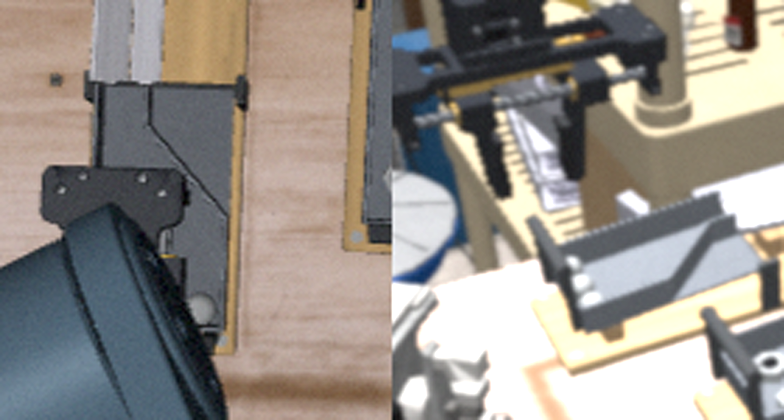

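The side half shows the open fingers (tips at (502, 190) and (570, 180)) above the bar and straddling it, with the balls still against the rear wall. In the top half the hand covers the bar. Next I descend and close.

>>> {"fn": "play_rows", "kwargs": {
  "motion": "-0.01 0.005 0.05 0 0 0.002 140; -0.01 0.005 0.12 0 0 0.002 140; -0.01 0.005 0.20 0 0 0.002 140; -0.01 0.005 0.27 0 0 0.002 140; -0.01 0.005 0.32 0 0 0.002 140; -0.01 0.005 0.34 0 0 0.002 140; -0.01 0.005 0.34 0 0 0.002 140; -0.01 0.005 0.34 0 0 0.002 180; -0.01 0.005 0.34 0 0 0.002 240; -0.01 0.005 0.34 0 0 0.002 255",
  "grip_force": 8
}}

```text
t: 3.2
tcp_pos: [0.4411, 0.3442, 0.073]
orientation: [2.261, 2.181, 0.002]
ft_force: [-0.7, -0.8, -0.4]
finger_gap: 0.0182
finger_force: 0.0
```

>>> {"fn": "play_rows", "kwargs": {
  "motion": "0 0 0 0 0 0 255; 0 0 0 0 0 0 255; 0 0 0 0 0 0 255; 0 0 0 0 0 0 255; 0 0 0 0 0 0 255; 0 0 0 0 0 0 255; 0 0 0 0 0 0 255; 0 0 0 0 0 0 255; 0 0 0 0 0 0 255; 0 0 0 0 0 0 255"
}}

```text
t: 4.2
tcp_pos: [0.4398, 0.3442, 0.0726]
orientation: [-2.26, -2.181, 0.002]
ft_force: [-4.9, 0.5, 5.9]
finger_gap: 0.0116
finger_force: 8.1
```

The bar is gripped (11.6 mm at 8 N). Next I lift along the 163 mm arc to about 0.25 rad, fingers kept vertical.

>>> {"fn": "play_rows", "kwargs": {
  "motion": "0.0 0.006 -0.019 0 0 0 255; 0 0.0125 -0.038 0 0 0 255; 0 0.019 -0.058 0 0 0 255; 0 0.026 -0.077 0 0 0 255; 0 0.034 -0.096 0 0 0 255; 0 0.043 -0.115 0 0 0 255; 0 0.051 -0.134 0 0 0 255; 0 0.06 -0.152 0 0 0 255; 0 0.07 -0.17 0 0 0 255; 0 0.08 -0.187 0 0 0 255"
}}

```text
t: 5.2
tcp_pos: [0.4543, 0.3436, 0.1093]
orientation: [-2.259, -2.179, 0.006]
ft_force: [-10.1, 3.0, 3.7]
finger_gap: 0.0118
finger_force: 8.0
```

Run:
```python
from h import *
from plant import env
import cv2
goal([.440,.344,.072])
a=env.grab_frame("top")["image"][80:280,200:340]; b=env.grab_frame("side")["image"][80:280,210:390]
cv2.imwrite("pics/d.png",cv2.convertScaleAbs(cv2.resize(np.hstack([a,b]),None,fx=2.5,fy=2.5,interpolation=2),alpha=1.4))
```

```text
5.2 [0.4543 0.3436 0.1093] [0.44 0.32 1.72 0.   1.11 0.47] 0.011762077899732507 [-10.1   3.    3.7]
shift [-0.001 -0.071  0.187] turn [-0.0015  0.0002  0.0004]
```

View pics/d.png

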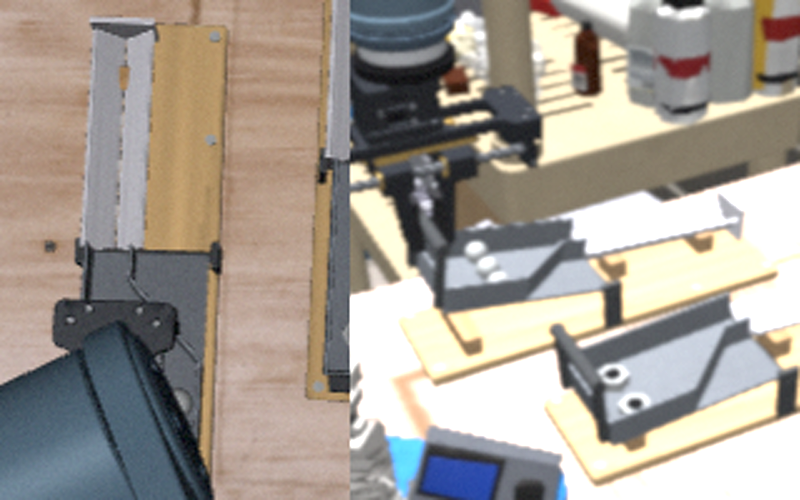

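The side half shows the tray tipped with the balls starting to roll, at about (475–495, 250–280). The nut tray is untouched. I hold briefly and tip a bit further.

>>> {"fn": "play_rows", "kwargs": {
  "motion": "0 -0.004 0 0 0 0 255; 0 -0.006 0 0 0 0 255; 0 -0.006 0 0 0 0 255; 0 -0.006 0 0 0 0 255; 0 -0.001 -0.009 0 0 0 255; 0 0.004 -0.018 0 0 0 255; 0 0.014 -0.035 0 0 0 255; 0 0.026 -0.052 0 0 0 255; 0 0.038 -0.069 0 0 0 255; 0 0.038 -0.069 0 0 0 255"
}}

```text
t: 6.3
tcp_pos: [0.4632, 0.3433, 0.1241]
orientation: [-2.26, -2.18, 0.003]
ft_force: [-7.6, 1.2, 3.9]
finger_gap: 0.0117
finger_force: 8.0
```

>>> {"fn": "play_rows", "kwargs": {
  "motion": "0 0.012 -0.016 0 0 0 255; 0 0.024 -0.032 0 0 0 255; 0 0.037 -0.048 0 0 0 255; 0 0.05 -0.063 0 0 0 255; 0 0.063 -0.078 0 0 0 255; 0 0.077 -0.093 0 0 0 255; 0 0.077 -0.093 0 0 0 255; 0 0.077 -0.093 0 0 0 255; 0 0.077 -0.093 0 0 0 255; 0 0.077 -0.093 0 0 0 255"
}}

```text
t: 7.3
tcp_pos: [0.4779, 0.3429, 0.1429]
orientation: [-2.259, -2.18, 0.004]
ft_force: [-11.0, 0.7, 8.9]
finger_gap: 0.0116
finger_force: 8.0
```

Run:
```python
from h import *
from plant import env
import cv2
goal([.440,.344,.072])
a=env.grab_frame("top")["image"][80:280,200:340]; b=env.grab_frame("side")["image"][80:280,210:390]
cv2.imwrite("pics/e.png",cv2.convertScaleAbs(cv2.resize(np.hstack([a,b]),None,fx=2.5,fy=2.5,interpolation=2),alpha=1.2))
```

```text
7.3 [0.4779 0.3429 0.1429] [0.42 0.31 1.65 0.   1.18 0.46] 0.011596751824494388 [-11.    0.7   8.9]
shift [-0.001 -0.188  0.355] turn [-0.001   0.      0.0004]
```

View pics/e.png

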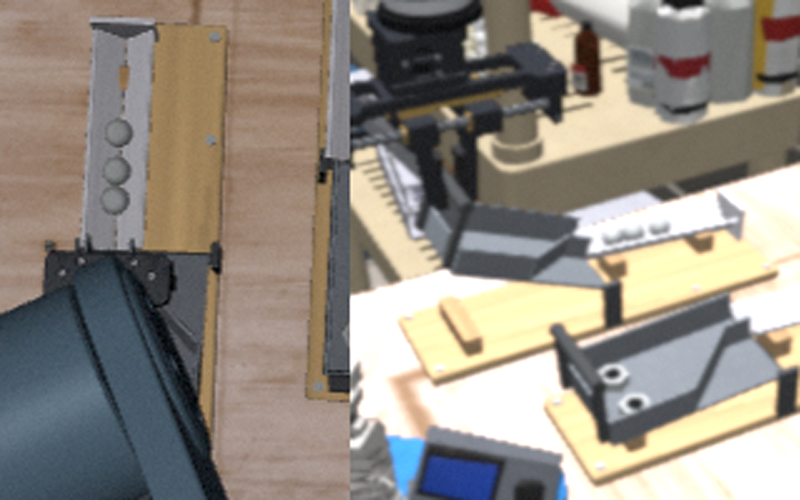

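All three balls are in the V track, in the top half at about (118, 130), (116, 170) and (115, 200), still rolling toward the stop. The tray is empty, so I lower it along the same arc.

>>> {"fn": "play_rows", "kwargs": {
  "motion": "0 -0.013 0.015 0 0 0 255; 0 -0.027 0.03 0 0 0 255; 0 -0.04 0.045 0 0 0 255; 0 -0.053 0.061 0 0 0 255; 0 -0.065 0.077 0 0 0 255; 0 -0.077 0.093 0 0 0 255; 0 -0.089 0.11 0 0 0 255; 0 -0.101 0.127 0 0 0 255; 0 -0.111 0.144 0 0 0 255; 0 -0.121 0.162 0 0 0 255"
}}

```text
t: 8.4
tcp_pos: [0.4545, 0.3436, 0.1098]
orientation: [-2.26, -2.18, 0.002]
ft_force: [-5.5, 1.9, 2.2]
finger_gap: 0.0116
finger_force: 8.0
```

>>> {"fn": "play_rows", "kwargs": {
  "motion": "0 -0.01 0.017 0 0 0 255; 0 -0.02 0.035 0 0 0 255; 0 -0.029 0.054 0 0 0 255; 0 -0.037 0.072 0 0 0 255; 0 -0.046 0.091 0 0 0 255; 0 -0.054 0.11 0 0 0 255; 0 -0.061 0.129 0 0 0 255; 0 -0.0675 0.149 0 0 0 255; 0 -0.074 0.168 0 0 0 255; 0 -0.08 0.185 0 0 0 255"
}}

```text
t: 9.4
tcp_pos: [0.4397, 0.3441, 0.0726]
orientation: [2.261, 2.181, 0.001]
ft_force: [-1.6, 1.0, 11.7]
finger_gap: 0.0114
finger_force: 8.1
```

```bash
python3 -c "
from h import *
goal([.440,.344,.072])"
```

```text
9.4 [0.4397 0.3441 0.0726] [ 0.45  0.35  1.77 -0.    1.02  0.49] 0.01135956705410594 [-1.6  1.  11.7]
shift [-0.001  0.001  0.003] turn [ 0.0003 -0.0001  0.0003]
```

The tray is back at its original height and resting (11.7 N upward force). Next I open, then rise clear.

>>> {"fn": "play_rows", "kwargs": {
  "motion": "0 0 0 0 0 0 140; 0 0 0 0 0 0 140; 0 0 0 0 0 0 140; 0 0 0 0 0 0 140; 0 0 0 0 0 0 140; 0 0 0 0 0 0 140; 0 0 0 0 0 0 140; 0 0 0 0 0 0 140; 0 0 0 0 0 0 140; 0 0 -0.01 0 0 0 140"
}}

```text
t: 10.4
tcp_pos: [0.4392, 0.3439, 0.0745]
orientation: [-2.261, -2.181, 0.001]
ft_force: [-1.0, 0.1, 1.0]
finger_gap: 0.0399
finger_force: 0.0
```

>>> {"fn": "play_rows", "kwargs": {
  "motion": "0 0 -0.05 0 0 0 140; 0 0 -0.12 0 0 0 140; 0 0 -0.2 0 0 0 140; 0 0 -0.3 0 0 0 140; 0 0 -0.4 0 0 0 140; 0 -0.1 -0.5 0 0 0 140; 0 -0.2 -0.6 0 0 0 140; 0 -0.3 -0.65 0 0 0 140; 0 -0.35 -0.65 0 0 0 140; 0 -0.35 -0.65 0 0 0 140"
}}

```text
t: 11.4
tcp_pos: [0.3688, 0.3468, 0.2055]
orientation: [2.26, 2.182, 0.002]
ft_force: [0.2, 0.3, -0.1]
finger_gap: 0.04
finger_force: 0.0
```

Run:
```python
from h import *
from plant import env
import cv2
goal([.440,.344,.072])
a=env.grab_frame("top")["image"][80:280,200:340]; b=env.grab_frame("side")["image"][80:280,210:390]
cv2.imwrite("pics/f.png",cv2.convertScaleAbs(cv2.resize(np.hstack([a,b]),None,fx=2.5,fy=2.5,interpolation=2),alpha=1.2))
```

```text
11.4 [0.3688 0.3468 0.2055] [0.52 0.06 1.81 0.   1.27 0.55] 0.039965533834793954 [ 0.2  0.3 -0.1]
shift [-0.002  0.356  0.668] turn [ 0.0004 -0.0002  0.0006]
```

View pics/f.png

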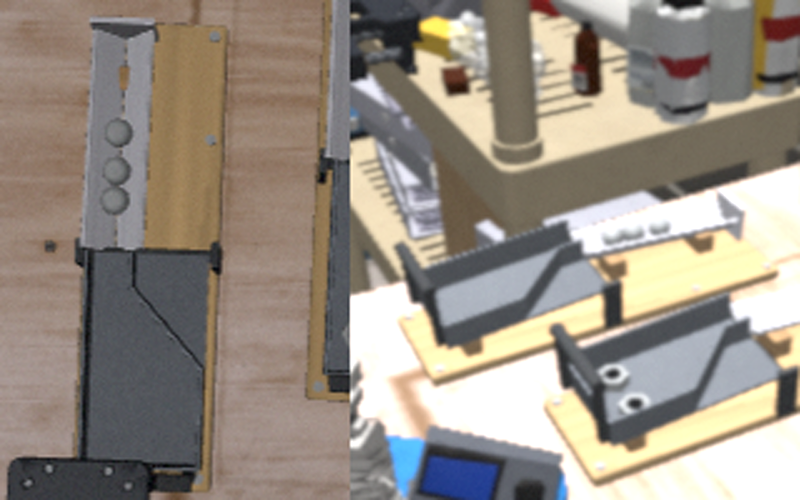

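The tray is back down and empty and the nuts are undisturbed. The three balls are at rest in the V track at the same pixels as before, (118, 130), (116, 170) and (115, 200), the last about 33 mm past the hinge. The gripper is clear, so I'm handing in.

```bash
python3 -c "
from plant import env
print(env.close_job())"
```

```text
the job is handed in; nothing more can be done
None
```

I handed the job in at about 11.5 s: all three balls lie still in the V track (short of the end stop), the ball tray is back on its rest and let go, and the nut tray was not touched; no verdict came back.

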